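# Fit the keyed tube head on the vortex mixer

### The arm

A 7-joint arm with a two-finger parallel gripper is mounted at the origin on the work surface. World frame = base frame: x ahead of the robot, y to its left, z up, the work surface at z = 0. Lengths are in m, angles in rad, forces in N, time in s.
With the tool pointing down it reaches from about 0.4 to 0.875 m from the base axis. Payload 4.4 kg.
Tool frame: the origin (TCP) lies midway between the tips of the shut fingers; the grasp point (between the pads) lies 19 mm behind it; z points along the fingers, y is the line along which they close (so a half turn about z gives the same grasp; the last joint's range is limited). The gripper opens to 85 mm and grips with 20 to 120 N. Pads are 22 mm wide; open, the fingers measure 114 mm over their backs; the gripper's body (76 mm by 85 mm) begins 54 mm behind the grasp point. The pads swing forward as they close: fully open they stand 13 mm farther back than shut.
Start: joints at [-0.066, 0.628, 0.038, 1.517, -0.027, 0.996, -0.02], TCP at [0.65, 0, 0.231] pointing down, gripper open.
Joint ranges: [-3.06, 3.06], [-0.37, 2.12], [-1.25, 1.32], [0.18, 2.47], [-1.1, 4.24], [0.23, 1.98], [-2.94, 2.94]. Speed limits (rad/s): [2.57, 2.57, 3.14, 3.14, 3.14, 3.14, 3.14].

### API

Orientations are given as a unit quaternion [w, x, y, z].
In Python, from rig import ctrl gives the robot as it stands.
- The arm moves only by the shell command python3 -m inch 'ROWS' [FORCE]. ROWS is JSON, a list of rows, each a list of 5 numbers: the opening, from 0 (shut) to 1 (fully open), then the shift along the world's x, y, z in mm, then the turn about the world's z in degrees. A call has 1 to 10 rows; each row is the pose to reach, as a shift and turn from the pose commanded when the call began; what a row does not reach only later rows make up. A row lasts 1/12 s, in which the tool goes at most 41.7 mm and 7.16 degrees, less where a joint would pass 70% of its speed; a pose out of reach is approached as far as the arm can. A call with a gripper value outside its range is refused whole. The fingers move at their own pace and stop on an object; FORCE is the grip in N (left out, the last holds). Time passes only in rows, so rows that repeat a pose let the fingers close. It gives the time, the measured TCP pose, the force, the opening and the grip force at its end, in the units of the state.
- ctrl.get_state(): the state, without advancing time (a new reading comes with each control period).
- ctrl.snapshot(name): name is "scene" or "side" or "wrist"; returns the picture (400x640x3 uint8, red, green, blue); there is no depth.
- ctrl.camera_model(name): a dict with "camera_matrix" (3x3 intrinsics, pixels), "R" (3x3) and "t" (3): a world point X has camera coordinates R X + t. Camera axes: x right, y down, z forward; pixel columns grow to the right and rows downward; lengths in m; the calibration is good to about 2 mm. A picture is of the moment at which its call begins: read the wrist's pose just before it. camera_model takes no time and is no camera call; for the wrist camera it gives the pose at the moment of the call.
- ctrl.hand_in(): hands the job in; it is judged then, once.
Trained networks look in the newest picture that a camera, given by its name, has taken for a name from the list of things; names that differ only in an ending like _2 or _b are one class to them, and where a whole thing is asked for, a point or a joint stands for the part that bears it (a point fixed in the world has none). Each returns a list of dicts, best first, with "score" (0 to 1); they miss things now and then, are a little off and sometimes report something else, mostly with a low value. They report only what shows in the picture. A call takes as long as a camera call. They do not tell look-alikes from the thing itself.
- ctrl.outline_of(camera, thing): "pixels" (400x640 bool, what is visible of it) and "extent" ([left, top, width, height] in pixels, round what is visible of it).
- ctrl.pinpoint(camera, thing): "location" ([column, row] in pixels: a listed point, or the origin of a listed thing).
The state is a dict: "t": time; "joints": joint angles; "joint_velocities": joint speeds; "tau": joint torques, N m; "position": TCP position; "orientation": TCP orientation; "contact_force": force on the tool from outside, world axes, zero at the start; "torque": the same for the moment, N m; "grip_width": finger opening in m; "grasp_force": force on a finger pad.
Only numpy, scipy, OpenCV 4.12 (cv2) and the standard library are available. Lean on these libraries where they do the work, as an engineer would, in place of code of your own. Each camera call takes 0.05 s, during which the arm holds its last target. There are 200 camera calls.

### The job

Fit the keyed tube head on the vortex mixer. First stand the jar and the bottle that block it in the empty steel side tray; then fetch the head from the caddy and lower it onto the mixer's spindle, keyway over the key, until it is fully home, leaving it there. Only then put the jar and the bottle back upright, each where it stood at the start (they must not swap places), and do not disturb the dish, the conical flask or the measuring cylinder.

Things in the scene. Friction and masses are not known exactly. Their poses are not given: they have to be found in the camera images.
- head: Keyed tube head: loose grey plastic cylinder, 58 mm across, 45 mm tall, 0.12 kg, in the caddy behind jar and bottle. Origin: centre of underside, z up. A round hole 26 mm across runs right through along z; a keyway 9 mm wide, also through, runs from it along +x to 19.5 mm from the axis. A white line on top marks +x; black dots are look only. Grip it across any diameter.
- mixer: Fixed vortex mixer, white box, top 68 mm high, x -90 to +60, y +-63 mm; dial at -x. Origin: on the bench under the spindle. Black plate 68 mm wide, top at z 80 mm: the head rests on it when home, x axes alike. Steel spindle 22 mm wide to z 112 (top 6 mm tapered); brass key on its +x side 5.5 mm wide, out to 17 mm from the axis, z 80 to 100. Wrongly turned, the head rests on the key, 20 mm high.
- jar: Wide jar: white plastic body 56 mm across up to z 72 mm, grey screw cap 51 mm across, 88 mm tall in all, 0.15 to 0.3 kg. Stands loose in the caddy in front (-x) of the head, to the left or the right. Origin: centre of its underside, z up.
- bottle: Slim bottle: white plastic body 42 mm across up to z 84 mm, then a sloping shoulder and a grey cap 25 mm across, 106 mm tall in all, 0.1 to 0.2 kg. Stands loose in the caddy on the other side from the jar. Origin: centre of its underside, z up.
- caddy: Grey plastic storage caddy fixed on the bench: open tray 150 mm (x) by 210 mm (y), rim 14 mm high, walls 5 mm, inner floor 5 mm above the bench. Origin: centre of its underside. The head stands at about x +40 mm, y 0; jar and bottle at about x -10 mm, y +-46 mm; the dish at about x -47 mm, y 0.
- tray: Side tray, empty, steel, fixed on the bench: open tray 130 mm (x) by 190 mm (y), rim 14 mm high, walls 5 mm, inner floor 5 mm above the bench; jar and bottle fit side by side along its y. Origin: centre of its underside.
- dish: Bystander: small white ceramic dish, 36 mm across, 12 mm high, loose in the caddy at its front (-x) edge between jar and bottle. Origin: centre of its underside.
- flask: Bystander: conical glass flask, 62 mm across, 88 mm tall, loose on the bench, behind and beside the rest, to the left or the right. Origin: centre of its underside.
- measure: Bystander: glass measuring cylinder 26 mm across on a blue hexagonal foot 60 mm across, 136 mm tall, loose on the bench, behind and beside the rest, to the left or the right. Origin: centre of its underside.
There are look-alikes about, which are no part of the job. Leave any orange or red look-alike of the jar alone.

How it is judged:
On the way, in this order (a step that is already met when the one before it is completed fails the run):
1. the jar and the bottle both stand released and upright in the side tray while the head is still at its place in the caddy (x of jar in the frame of tray between -0.05 and 0.05 m and y of jar in the frame of tray between -0.08 and 0.08 m and z of each of jar, bottle in the frame of tray below 0.012 m and angle between each of jar, bottle's own z axis and vertical below 0.1 rad and linear speed of each of jar, bottle below 0.03 m/s and contact force between each of jar, bottle and the fingers below 0.2 N and x of bottle in the frame of tray between -0.05 and 0.05 m and y of bottle in the frame of tray between -0.08 and 0.08 m and distance of head from where it was at the start of the episode below 0.03 m), for 0.2 s.
2. the head is fully home on the spindle and released, the jar and the bottle still standing in the side tray (horizontal distance between head and mixer below 0.006 m and z of head in the frame of mixer between 0.074 and 0.085 m and angle between head's own z axis and vertical below 0.06 rad and angle between the x axis of head and the x axis of mixer, either way round below 0.25 rad and linear speed of each of head, jar, bottle below 0.03 m/s and contact force between each of head, jar, bottle and the fingers below 0.2 N and x of jar in the frame of tray between -0.05 and 0.05 m and y of jar in the frame of tray between -0.08 and 0.08 m and z of each of jar, bottle in the frame of tray below 0.012 m and angle between each of jar, bottle's own z axis and vertical below 0.1 rad and x of bottle in the frame of tray between -0.05 and 0.05 m and y of bottle in the frame of tray between -0.08 and 0.08 m), for 0.2 s.
At the end, for the whole second after the job is handed in: The head sits on the mixer's plate, keyed on the spindle (underside within 5 mm of the plate, within 6 mm of the axis, upright), and the jar and the bottle stand upright in the caddy, each within 15 mm of where it stood at the start; all released and at rest (horizontal distance between head and mixer below 0.006 m and z of head in the frame of mixer between 0.074 and 0.085 m and angle between head's own z axis and vertical below 0.06 rad and angle between the x axis of head and the x axis of mixer, either way round below 0.25 rad and linear speed of head below 0.03 m/s and contact force between head and the fingers below 0.2 N and distance of each of jar, bottle from where it was at the start of the episode below 0.015 m and angle between each of jar, bottle's own z axis and vertical below 0.1 rad and linear speed of each of jar, bottle below 0.02 m/s); the robot touches nothing.
It fails at once if the small white dish is pushed more than 20 mm or tipped (distance of dish from where it was at the start of the episode above 0.02 m or angle between dish's own z axis and vertical above 0.4 rad).
It fails at once if the conical flask is pushed more than 20 mm or tipped (distance of flask from where it was at the start of the episode above 0.02 m or angle between flask's own z axis and vertical above 0.4 rad).
It fails at once if the measuring cylinder is pushed more than 20 mm or tipped (distance of measure from where it was at the start of the episode above 0.02 m or angle between measure's own z axis and vertical above 0.4 rad).
It also fails if it takes over 138 s, if anything falls off the work surface, if the arm or the gripper's body presses on something with over 40 N, if the wrist force passes 120 N, or if a joint passes its speed limit or range.

## Working session

There is one attempt and no reset: what is moved stays moved. The work goes in short steps, Python scripts to look and compute and a shell command to move; the robot and the scene stay as the last step left them, time stands still between calls to the robot, and variables do not carry over. Pictures are saved under pics/ and viewed, at most 14 in all, crops included, and the job is handed in when it is done.

```bash
ls; mkdir -p pics
cat > h.py <<'E'
from rig import ctrl
import numpy as np, cv2
def cam(n):
    m=ctrl.camera_model(n); return [np.array(m[k]) for k in("camera_matrix","R","t")]
def ray(n,px,z,M=None):
    K,R,t=M or cam(n); d=R.T@np.linalg.inv(K)@np.array([px[0],px[1],1.]); c=-R.T@t
    return c+d*(z-c[2])/d[2]
def proj(n,X,M=None):
    K,R,t=M or cam(n); p=K@(R@np.array(X)+t); return p[:2]/p[2]
def save(n,f):
    im=ctrl.snapshot(n); cv2.imwrite('pics/'+f,im[...,::-1]); return im
E
python3 - <<'E'
from h import *
print(ctrl.get_state()['t'])
ims=[]
for c in("scene","side"):
    save(c,c+'0.png')
    for th in["head","mixer","jar","bottle","caddy","tray","dish","flask","measure"]:
        try:
            r=ctrl.pinpoint(c,th)
            print(c,th,[(round(q['score'],2),np.round(q['location']),ray(c,q['location'],0.005 if th in("head","jar","bottle","dish")else 0)[:2].round(3)) for q in r[:3]])
        except Exception as e: print(th,e)
E
```

```text
pics
0.0
scene head [(0.72, array([410., 259.]), array([0.455, 0.3  ])), (0.57, array([269., 153.]), array([ 0.574, -0.324]))]
scene mixer [(0.91, array([326., 203.]), array([0.527, 0.008])), (0.21, array([270., 154.]), array([ 0.569, -0.329]))]
scene jar [(0.92, array([312., 138.]), array([ 0.388, -0.354])), (0.81, array([305., 177.]), array([ 0.524, -0.136])), (0.68, array([286., 154.]), array([ 0.522, -0.292]))]
scene bottle [(0.76, array([276., 145.]), array([ 0.528, -0.364]))]
scene caddy [(0.9, array([278., 150.]), array([ 0.533, -0.339]))]
scene tray [(0.97, array([407., 262.]), array([0.463, 0.301]))]
scene dish []
scene flask [(0.93, array([315., 262.]), array([0.664, 0.199])), (0.39, array([407., 262.]), array([0.463, 0.3  ]))]
scene measure [(0.96, array([257., 180.]), array([ 0.666, -0.195]))]
side head [(0.92, array([434., 305.]), array([ 0.564, -0.322]))]
side mixer [(0.81, array([318., 210.]), array([0.534, 0.014]))]
side jar [(0.69, array([400., 302.]), array([ 0.516, -0.276])), (0.61, array([384., 384.]), array([ 0.385, -0.366])), (0.56, array([357., 252.]), array([ 0.526, -0.135]))]
side bottle [(0.88, array([438., 337.]), array([ 0.522, -0.37 ]))]
side caddy [(0.66, array([421., 318.]), array([ 0.527, -0.323]))]
side tray [(0.57, array([232., 159.]), array([0.457, 0.303]))]
side dish [(0.73, array([403., 334.]), array([ 0.473, -0.326]))]
side flask [(0.81, array([319., 151.]), array([0.669, 0.186]))]
side measure [(0.66, array([421., 240.]), array([ 0.666, -0.197]))]
```

View pics/scene0.png

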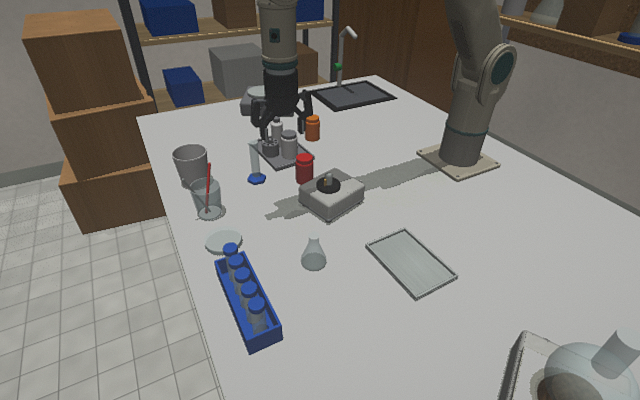

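View pics/side0.png

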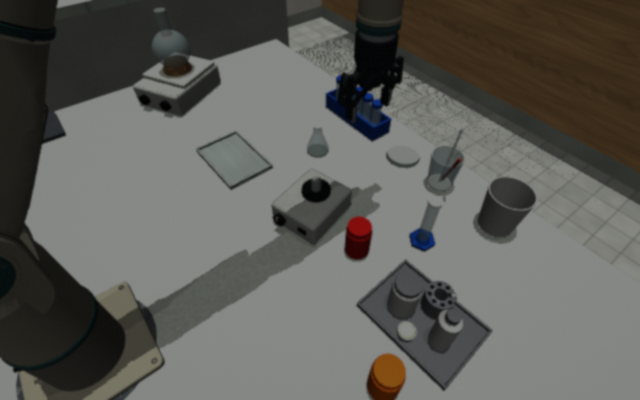

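The scene view shows the caddy group near (285,150), the mixer at (330,190), the empty tray at (410,262), and red and orange decoys. The side view shows the jar on the left (+y) at (403,295) and the bottle at (445,330). I'll go above the caddy for a close look.

```bash
python3 -m inch '[[1,-20,-35,20,0],[1,-35,-75,40,0],[1,-55,-110,60,0],[1,-75,-150,80,0],[1,-95,-190,100,0],[1,-110,-225,110,0],[1,-130,-265,120,0],[1,-150,-300,120,0],[1,-170,-330,120,0],[1,-170,-330,120,0]]'
python3 - <<'E'
from h import *
s=ctrl.get_state(); print(s['position'],s['orientation'])
K,R,t=M=cam("wrist"); print(-R.T@t)
save("wrist","w1.png")
for th in["head","jar","bottle","dish","caddy"]:
    for q in ctrl.pinpoint("wrist",th)[:3]:
        print(th,round(q['score'],2),np.round(q['location']),ray("wrist",q['location'],0 if th=="caddy" else .005,M)[:2].round(4))
for c,P in(("scene",[(366,245),(405,229),(457,274),(417,297)]),("side",[(197,154),(232,186),(271,164),(237,132)])):
    print(c,[ray(c,p,.014)[:2].round(3) for p in P])
E
```

```text
t: 1.83
position: [0.476, -0.336, 0.3522]
orientation: [0.001, 0.71, 0.705, -0.002]
contact_force: [-0.9, 0.1, -0.5]
grip_width: 0.0857
grasp_force: 0.0
[ 0.47598698 -0.33600309  0.35224559] [ 0.00114798  0.70963337  0.70456788 -0.00180359]
[ 0.47721001 -0.26989426  0.49378475]
head 0.93 [378. 150.] [ 0.5678 -0.3239]
jar 0.85 [348. 120.] [ 0.5173 -0.2764]
jar 0.84 [270. 176.] [ 0.3873 -0.3678]
jar 0.58 [359.  16.] [ 0.5316 -0.1291]
bottle 0.63 [349. 179.] [ 0.5203 -0.3738]
dish 0.59 [328. 150.] [ 0.485  -0.3245]
caddy 0.82 [352. 148.] [ 0.5255 -0.3219]
scene [array([0.529, 0.217]), array([0.403, 0.215]), array([0.393, 0.393]), array([0.519, 0.401])]
side [array([0.385, 0.366]), array([0.402, 0.2  ]), array([0.524, 0.209]), array([0.518, 0.384])]
```

View pics/w1.png

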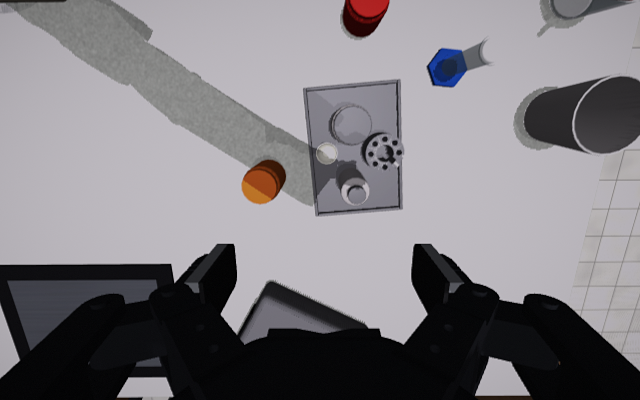

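The wrist view shows the caddy at (355,148), with the jar at (351,122), bottle cap at (356,193), head at (384,151) and dish at (327,153). The fingers close along x. I'll come closer.

```bash
python3 -m inch '[[1,20,-10,-40,0],[1,40,-20,-80,0],[1,44,-24,-110,0],[1,44,-24,-110,0]]'
python3 - <<'E'
from h import *
s=ctrl.get_state(); print(s['t'],s['position'])
M=cam("wrist"); im=save("wrist","w2.png")
cv2.imwrite("pics/w2c.png",cv2.resize(im[0:240,220:540,::-1],(800,600),interpolation=cv2.INTER_CUBIC))
print(ray("wrist",(320,200),.1,M))
Z=dict(head=.005,jar=.005,bottle=.005,dish=.005,caddy=0)
for th in Z:
    for q in ctrl.pinpoint("wrist",th)[:2]:
        print(th,round(q['score'],2),np.round(q['location']),ray("wrist",q['location'],Z[th],M)[:2].round(4))
for n,x in dict(jarc=(.518,-.278,.093),botc=(.522,-.372,.111),headc=(.568,-.323,.05)).items(): print(n,proj("wrist",x,M).round(1), ((proj("wrist",x,M)-[220,0])*2.5).round())
E
```

```text
t: 2.47
position: [0.523, -0.3498, 0.2331]
orientation: [-0.006, 0.706, 0.708, -0.001]
contact_force: [-1.8, 0.7, -0.4]
grip_width: 0.0849
grasp_force: 0.0
2.4667 [ 0.5229524  -0.34984163  0.23311697]
[ 0.51924868 -0.36078521  0.1       ]
head 0.8 [360. 150.] [ 0.5675 -0.3218]
jar 0.74 [222. 186.] [ 0.3903 -0.3691]
jar 0.63 [321. 116.] [ 0.5181 -0.2812]
bottle 0.64 [323. 191.] [ 0.5208 -0.3741]
dish 0.57 [293. 153.] [ 0.4837 -0.3259]
caddy 0.98 [327. 152.] [ 0.5257 -0.3251]
jarc [318.8 111.4] [247. 278.]
botc [322.7 214.5] [257. 536.]
headc [365.2 155.2] [363. 388.]
```

View pics/w2c.png

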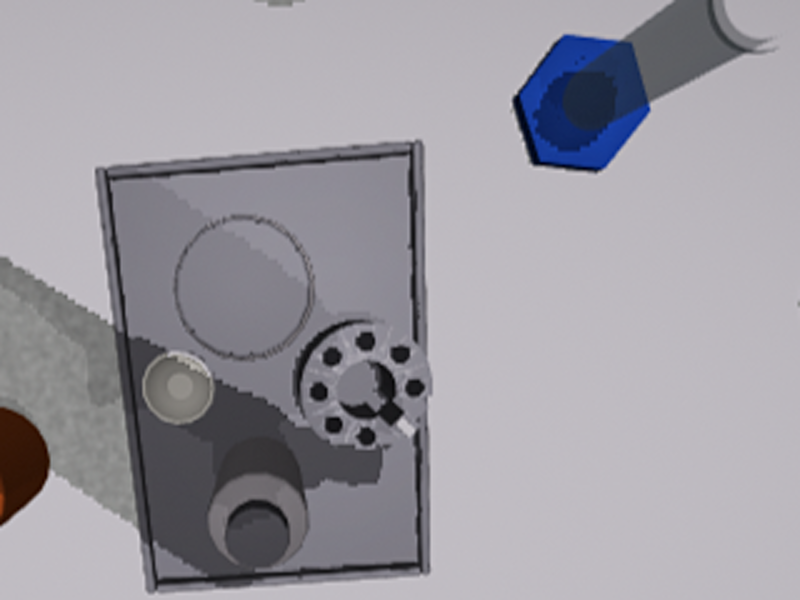

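The crop shows the jar rim at (245,287), bottle cap at (257,533), head at (365,389) with its white line at (405,424) (yaw about −42°), and the dish at (178,386).

Run:
```python
from h import *
M=cam("wrist")
f=lambda x,y:(220+x/2.5,y/2.5)
for n,p,q,z in(("jar cap",(175,287),(314,287),.093),("jar body",(175,287),(314,287),.077),("cap y",(245,215),(245,360),.093),("bodyy",(245,215),(245,360),.077),("bot",(224,533),(290,533),.111),("boty",(257,499),(257,568),.111),("head",(300,389),(430,389),.05),("heady",(365,327),(365,450),.05)):
    a,b=[ray("wrist",f(*u),z,M) for u in(p,q)]; print(n,((a+b)/2)[:2].round(4),np.linalg.norm(a-b).round(4))
a,b=[ray("wrist",f(*u),.05,M) for u in((365,389),(405,424))]; print(np.degrees(np.arctan2(*(b-a)[1::-1])))
print("corners",[ray("wrist",f(*u),.014,M)[:2].round(4) for u in((98,170),(421,141),(428,572),(151,590))])
for th in("mixer","tray"):
  for c in("side","scene"):
    ctrl.snapshot(c)
    o=ctrl.outline_of(c,th)[0]; print(th,c,o['score'],o['extent'])
    m=o['pixels'].astype(np.uint8); h=max(cv2.findContours(m,0,1)[0],key=cv2.contourArea)
    if th=="tray":
        P=np.array([ray(c,p,.014)[:2] for p in h[:,0]]); print(cv2.minAreaRect((P*1000).astype(np.float32)))
```

```text
jar cap [ 0.5213 -0.2868] 0.0533
jar body [ 0.5211 -0.2867] 0.0562
cap y [ 0.5215 -0.2876] 0.0535
bodyy [ 0.5213 -0.2876] 0.0564
bot [ 0.5259 -0.38  ] 0.026
boty [ 0.5259 -0.3804] 0.0286
head [ 0.5755 -0.3313] 0.0594
heady [ 0.5755 -0.3317] 0.056
-40.19535252287242
corners [array([ 0.4521, -0.2337]), array([ 0.6024, -0.2212]), array([ 0.6188, -0.4348]), array([ 0.4686, -0.4448])]
mixer side 0.85 [272.6, 170.7, 80.1, 75.3]
mixer scene 0.91 [299.1, 166.2, 66.7, 54.8]
tray side 0.7 [197.4, 130.7, 79.0, 57.1]
((457.3245849609375, 293.5260009765625), (136.542724609375, 208.1638641357422), 1.246431827545166)
tray scene 0.76 [361.0, 227.0, 95.9, 73.1]
((464.0203552246094, 305.4969482421875), (138.10104370117188, 199.77706909179688), 2.703584671020508)
```

Run:
```python
from h import *
s=ctrl.get_state(); print(s['t'],s['position'],s['orientation'])
M=cam("wrist"); im=save("wrist","w3.png")
cv2.imwrite("pics/w3c.png",cv2.resize(im[0:240,220:540,::-1],(800,600),interpolation=cv2.INTER_CUBIC))
np.savez("w3",K=M[0],R=M[1],t=M[2])
for n,x in dict(jarc=(.517,-.2815,.093),botc=(.522,-.371,.111),headc=(.569,-.3235,.05)).items(): print(n,((proj("wrist",x,M)-[220,0])*2.5).round())
```

```text
3.1667 [ 0.52397727 -0.35401544  0.2416255 ] [1.60903496e-04 7.07157457e-01 7.07056079e-01 7.57238558e-05]
jarc [237. 274.]
botc [251. 514.]
headc [356. 374.]
```

View pics/w3c.png

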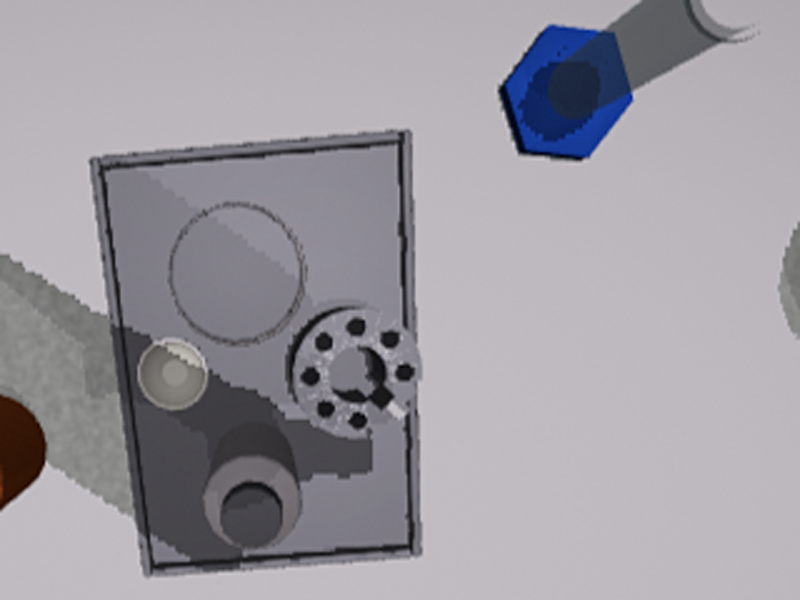

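The settled view matches: jar (238,273), bottle (251,515) and head (356,375) agree with my projected positions. Grasping the jar, turned 30° so the fingers clear the head.

```bash
python3 -m inch '[[1,-4,36,0,7],[1,-7,72.5,0,14],[1,-7,72.5,-40,21],[1,-7,72.5,-80,28],[1,-7,72.5,-110,30],[1,-7,72.5,-140,30],[1,-7,72.5,-165,30],[1,-7,72.5,-185,30],[1,-7,72.5,-200,30],[1,-7,72.5,-200,30]]' 30
python3 -m inch '[[1,0,0,0,0],[0,0,0,0,0],[0,0,0,0,0],[0,0,0,0,0],[0,0,0,0,0],[0,0,0,0,0],[0,0,0,0,0],[0,0,0,0,0],[0,0,0,0,0]]' 30
```

```text
t: 4.05
position: [0.5149, -0.2805, 0.0381]
orientation: [-0.003, 0.5, 0.866, -0.0]
contact_force: [0.6, -0.4, 0.5]
grip_width: 0.085
grasp_force: 0.0
t: 4.8
position: [0.5178, -0.282, 0.0429]
orientation: [0.001, 0.5, 0.866, 0.0]
contact_force: [-1.0, 0.4, 6.5]
grip_width: 0.0551
grasp_force: 31.7
```

```bash
python3 -m inch '[[0,0,0,10,0],[0,0,0,30,0],[0,0,0,60,0],[0,0,0,95,0],[0,0,0,130,0],[0,0,0,160,0],[0,-2,20,165,0],[0,-5,50,165,0],[0,-8,85,165,0],[0,-11,120,165,0]]'
python3 -m inch '[[0,-3,35,0,0],[0,-6,70,0,0],[0,-9,105,0,0],[0,-12,140,0,0],[0,-15,175,0,0],[0,-18,210,0,0],[0,-21,245,0,0],[0,-24,280,0,0],[0,-28,315,0,0],[0,-32,350,0,0]]'
python3 -m inch '[[0,-4,35,0,0],[0,-8,65,0,0],[0,-12,90,0,0],[0,-15,100,0,0],[0,-15,100,0,0],[0,-15,100,0,0],[0,-15,100,0,0],[0,-15,100,0,0],[0,-15,100,0,0]]'
python3 - <<'E'
from h import *
s=ctrl.get_state(); print(s['t'],s['position'])
M=cam("wrist"); im=save("wrist","t1.png")
for q in ctrl.pinpoint("wrist","tray")[:2]: print(q['score'],q['location'],ray("wrist",q['location'],0,M))
print([ (n,proj("wrist",x,M).round()) for n,x in dict(c=(.46,.3,.005)).items()])
for q in ctrl.outline_of("wrist","tray")[:1]: print(q['score'],q['extent'])
np.savez("t1",K=M[0],R=M[1],t=M[2])
E
```

```text
t: 5.63
position: [0.5055, -0.1607, 0.2074]
orientation: [0.001, 0.501, 0.866, 0.0]
contact_force: [0.1, 0.3, -1.5]
grip_width: 0.0555
grasp_force: 32.5
t: 6.47
position: [0.4734, 0.1901, 0.2071]
orientation: [0.0, 0.5, 0.866, 0.0]
contact_force: [0.9, 0.3, -0.8]
grip_width: 0.0555
grasp_force: 32.5
t: 7.22
position: [0.4596, 0.2866, 0.2064]
orientation: [0.0, 0.501, 0.865, -0.0]
contact_force: [0.2, -0.4, -1.8]
grip_width: 0.0553
grasp_force: 32.5
7.2167 [0.45963725 0.28662957 0.20641177]
0.55 [330.9, 159.0] [0.45886514 0.30598435 0.        ]
[('c', array([329., 164.]))]
0.67 [243.2, 56.9, 179.3, 164.6]
```

View pics/t1.png

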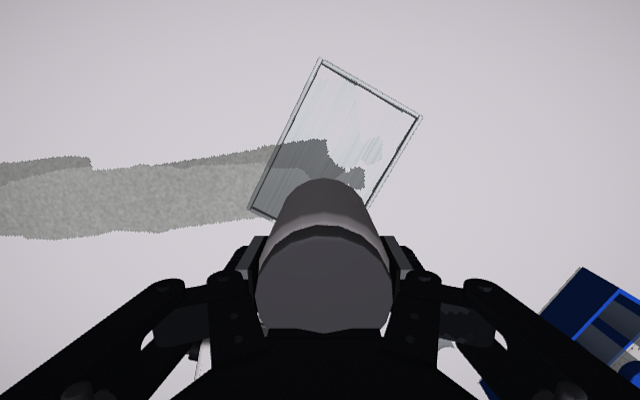

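The picture shows the tray with corners at (320,59), (421,117) and (250,207), and the jar held upright.

Run:
```python
from h import *
d=np.load("t1.npz"); M=[d[k] for k in"KRt"]
A,B,C=[ray("wrist",p,.014,M)[:2] for p in((320,59),(421,117),(249,207))]
print(A,B,C,np.linalg.norm(A-B),np.linalg.norm(A-C),"centre",(B+C)/2,"y axis",(A-C)/np.linalg.norm(A-C))
```

```text
[0.39526463 0.39204676] [0.52013731 0.39638132] [0.40178901 0.20976231] 0.1249478916755743 0.18240117934424366 centre [0.46096316 0.30307181] y axis [-0.03576937  0.99936007]
```

```bash
python3 -m inch '[[0,0,30,0,0],[0,0,60,0,0],[0,0,60,-30,0],[0,0,60,-70,0],[0,0,60,-100,0],[0,0,60,-125,0],[0,0,60,-145,0],[0,0,60,-155,0],[0,0,60,-160,0],[0,0,60,-163,0]]'
python3 -m inch '[[0,0,0,0,0],[0,0,0,0,0],[0,0,0,-1,0],[0,0,0,-1,0],[1,0,0,-1,0],[1,0,0,-1,0],[1,0,0,-1,0],[1,0,0,-1,0],[1,0,0,-1,0],[1,0,0,-1,0]]'
```

```text
t: 8.2
position: [0.4593, 0.3485, 0.0431]
orientation: [-0.0, 0.5, 0.866, 0.0]
contact_force: [0.8, 0.6, -0.6]
grip_width: 0.0554
grasp_force: 32.5
t: 9.03
position: [0.459, 0.3485, 0.0424]
orientation: [0.0, 0.5, 0.866, 0.0]
contact_force: [-0.4, 0.4, 0.6]
grip_width: 0.0853
grasp_force: 0.0
```

```bash
python3 -m inch '[[1,0,0,15,0],[1,0,0,45,0],[1,0,0,85,0],[1,0,0,125,0],[1,0,0,160,0],[1,0,-20,185,-6],[1,4,-55,185,-12],[1,7,-95,185,-18],[1,11,-135,185,-24],[1,15,-175,185,-30]]'
python3 -m inch '[[1,4,-40,0,-6],[1,7,-80,0,-12],[1,10,-120,0,-18],[1,14,-160,0,-24],[1,18,-200,0,-30],[1,22,-240,0,-30],[1,25,-280,0,-30],[1,28,-320,0,-30],[1,32,-360,0,-30],[1,36,-400,0,-30]]'
python3 -m inch '[[1,4,-40,0,0],[1,8,-80,0,0],[1,10,-115,0,0],[1,12,-144.5,0,0],[1,12,-144.5,0,0],[1,12,-144.5,0,0],[1,12,-144.5,0,0]]'
python3 - <<'E'
from h import *
s=ctrl.get_state(); print(s['t'],s['position'])
M=cam("wrist"); im=save("wrist","b1.png")
print(proj("wrist",(.522,-.371,.111),M),proj("wrist",(.569,-.3235,.05),M))
np.savez("b1",K=M[0],R=M[1],t=M[2])
E
```

```text
t: 9.87
position: [0.4738, 0.1719, 0.2277]
orientation: [0.0, 0.709, 0.706, 0.0]
contact_force: [0.1, 0.3, -0.1]
grip_width: 0.0854
grasp_force: 0.0
t: 10.7
position: [0.5097, -0.2283, 0.2274]
orientation: [-0.0, 0.866, 0.5, 0.0]
contact_force: [1.0, -0.1, 0.2]
grip_width: 0.0853
grasp_force: 0.0
t: 11.28
position: [0.522, -0.37, 0.2268]
orientation: [-0.001, 0.866, 0.5, 0.0]
contact_force: [-0.1, 0.8, 0.2]
grip_width: 0.0854
grasp_force: 0.0
11.2833 [ 0.5219531  -0.36996076  0.22684292]
[322.49192425 194.38782367] [338.75631414 120.06397275]
```

View pics/b1.png

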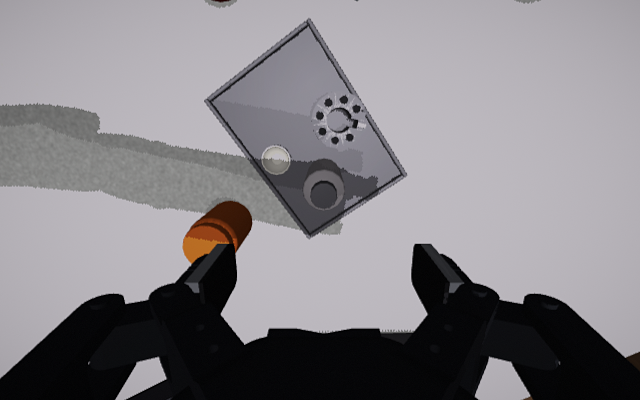

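The bottle cap at (323,194) and head at (340,119) lie where expected. Going down to grasp.

```bash
python3 -m inch '[[1,0,0,-30,0],[1,0,0,-70,0],[1,0,0,-105,0],[1,0,0,-135,0],[1,0,0,-160,0],[1,0,0,-172,0],[1,0,0,-178,0],[1,0,0,-178,0],[1,0,0,-178,0],[1,0,0,-178,0]]' 25
python3 -m inch '[[0,0,0,0,0],[0,0,0,0,0],[0,0,0,0,0],[0,0,0,0,0],[0,0,0,0,0],[0,0,0,0,0],[0,0,0,0,0],[0,0,0,0,0],[0,0,0,0,0],[0,0,0,0,0]]' 25
```

```text
t: 12.17
position: [0.5233, -0.3716, 0.0512]
orientation: [0.001, 0.866, 0.5, 0.001]
contact_force: [0.9, 0.2, 0.6]
grip_width: 0.0854
grasp_force: 0.0
t: 13.0
position: [0.5221, -0.3711, 0.0499]
orientation: [0.0, 0.866, 0.5, 0.0]
contact_force: [-1.9, 1.4, 6.3]
grip_width: 0.0414
grasp_force: 25.1
```

```bash
python3 -m inch '[[0,0,0,10,0],[0,0,0,30,0],[0,0,0,60,0],[0,0,0,95,0],[0,0,0,130,0],[0,0,0,160,0],[0,-2,20,165,0],[0,-5,50,165,0],[0,-8,85,165,0],[0,-11,120,165,0]]'
python3 -m inch '[[0,-3,35,0,0],[0,-6,70,0,0],[0,-9,105,0,0],[0,-12,140,0,0],[0,-15,175,0,0],[0,-18,210,0,0],[0,-21,245,0,0],[0,-24,280,0,0],[0,-28,315,0,0],[0,-32,350,0,0]]'
python3 -m inch '[[0,-4,35,0,0],[0,-8,70,0,0],[0,-12,105,0,0],[0,-15,135,0,0],[0,-17,158,-10,0],[0,-17,158,-40,0],[0,-17,158,-75,0],[0,-17,158,-110,0],[0,-17,158,-135,0],[0,-17,158,-150,0]]'
python3 -m inch '[[0,0,0,-6,0],[0,0,0,-10,0],[0,0,0,-13,0],[0,0,0,-14,0],[0,0,0,-14,0],[1,0,0,-14,0],[1,0,0,-14,0],[1,0,0,-14,0],[1,0,0,-14,0],[1,0,0,-14,0]]'
```

```text
t: 13.83
position: [0.5104, -0.2501, 0.2147]
orientation: [0.0, 0.866, 0.499, 0.0]
contact_force: [0.9, 0.7, -2.7]
grip_width: 0.0415
grasp_force: 25.9
t: 14.67
position: [0.4784, 0.1006, 0.2146]
orientation: [0.0, 0.866, 0.5, 0.0]
contact_force: [0.0, 0.4, -2.4]
grip_width: 0.0415
grasp_force: 25.9
t: 15.5
position: [0.4603, 0.2562, 0.0616]
orientation: [0.0, 0.866, 0.5, -0.002]
contact_force: [-0.1, -0.4, -2.1]
grip_width: 0.0416
grasp_force: 25.9
t: 16.33
position: [0.4622, 0.2571, 0.0506]
orientation: [-0.0, 0.866, 0.5, 0.0]
contact_force: [0.4, -0.3, 0.1]
grip_width: 0.0854
grasp_force: 0.0
```

```bash
python3 -m inch '[[1,0,0,15,0],[1,0,0,45,0],[1,0,0,85,0],[1,0,0,125,0],[1,0,0,160,0],[1,0,0,190,6],[1,10,-35,210,12],[1,20,-75,230,18],[1,30,-115,240,24],[1,38,-155,240,30]]'
python3 -m inch '[[1,4,-40,0,0],[1,10,-80,0,0],[1,16,-120,0,0],[1,20,-150,0,0],[1,20,-160,0,0],[1,20,-160,0,0],[1,20,-160,0,0],[1,20,-160,0,0],[1,20,-160,0,0]]'
python3 - <<'E'
from h import *
s=ctrl.get_state(); print(s['t'],s['position'],s['orientation'])
M=cam("wrist"); im=save("wrist","m1.png")
np.savez("m1",K=M[0],R=M[1],t=M[2])
p=proj("wrist",(.53,.01,.1),M); print(p)
x,y=int(max(0,p[0]-160)),int(max(0,p[1]-110)); print("crop",x,y)
cv2.imwrite("pics/m1c.png",cv2.resize(im[y:y+240,x:x+320,::-1],(800,600),interpolation=cv2.INTER_CUBIC))
for q in ctrl.pinpoint("wrist","mixer")[:2]: print(q['score'],q['location'],ray("wrist",q['location'],0,M))
im=save("scene","s1.png"); cv2.imwrite("pics/s1c.png",cv2.resize(im[200:320,330:490,::-1],(640,480)))
E
```

```text
t: 17.17
position: [0.5009, 0.105, 0.2929]
orientation: [0.001, 0.705, 0.71, 0.002]
contact_force: [1.4, -0.4, 0.2]
grip_width: 0.0857
grasp_force: 0.0
t: 17.92
position: [0.5192, -0.0519, 0.2901]
orientation: [-0.001, 0.706, 0.708, 0.0]
contact_force: [-0.2, -0.0, -0.0]
grip_width: 0.0856
grasp_force: 0.0
17.9167 [ 0.51920334 -0.05185487  0.29011851] [-5.02088675e-04  7.05845485e-01  7.08365597e-01  2.84178158e-04]
[332.53180077 120.98714958]
crop 172 10
0.66 [329.9, 117.1] [0.52934318 0.01426553 0.        ]
```

View pics/m1c.png

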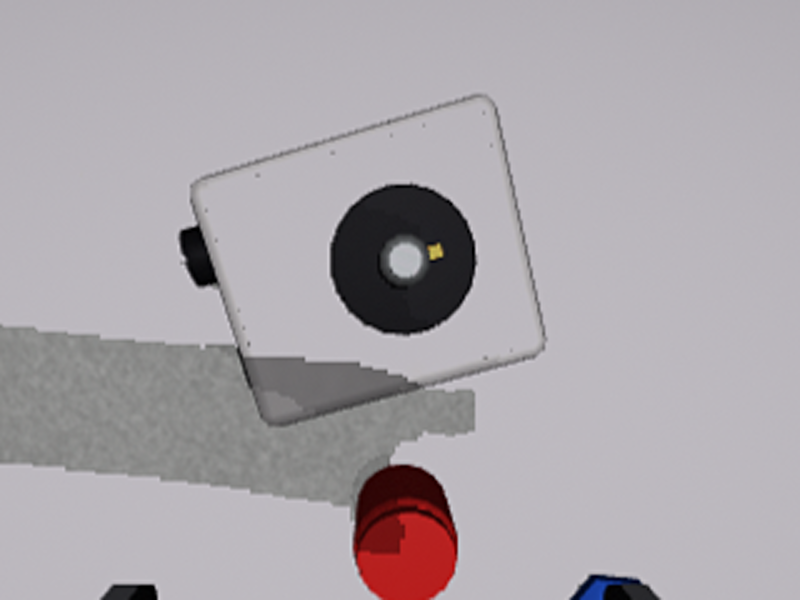

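View pics/s1c.png

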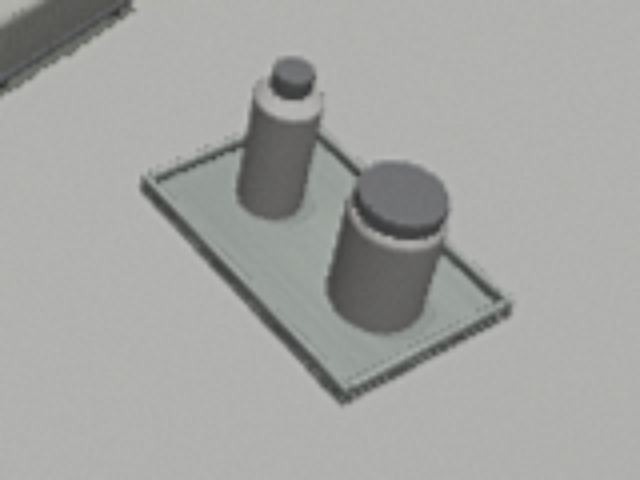

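Both jar and bottle stand upright in the tray. On the mixer, the plate is at crop (403,258), the spindle top at (405,260) and the key at (435,251).

Run:
```python
from h import *
d=np.load("m1.npz"); M=[d[k] for k in"KRt"]
f=lambda x,y:(172+x/2.5,10+y/2.5)
r=lambda x,y,z:ray("wrist",f(x,y),z,M)[:2]
L,R,T,B=r(331,258,.08),r(475,258,.08),r(403,184,.08),r(403,334,.08)
print("plate",(L+R)/2,(T+B)/2,np.linalg.norm(L-R),np.linalg.norm(T-B))
s=r(405,260,.112);print("spindle",s,"key",r(435,251,.1))
k=r(435,251,.1)-s;print(np.degrees(np.arctan2(k[1],k[0])),np.linalg.norm(k))
a=[r(x,y,.068) for x,y in((193,181),(493,93),(548,351),(266,427))]
for i,j,o in((0,1,0),(3,2,0),(3,0,-90),(2,1,-90)):
    v=a[j]-a[i];print(np.degrees(np.arctan2(v[1],v[0]))+o,np.linalg.norm(v))
```

```text
plate [0.53130684 0.01845718] [0.53131538 0.01715558] 0.06626283385044689 0.06640957573164898
spindle [0.53108428 0.01720329] key [0.54445909 0.02112708]
16.350178664800584 0.013938495303495464
15.27240491210084 0.14242189823603893
15.359947759387508 0.1452650168196831
14.20756183137118 0.11987065403612755
15.56708994109772 0.11962958314013325
```

```bash
python3 -m inch '[[1,5,-35,0,-6],[1,12,-75,0,-12],[1,20,-115,0,-18],[1,28,-155,0,-24],[1,36,-195,-10,-30],[1,44,-235,-30,-30],[1,49,-265.5,-60,-30],[1,49,-265.5,-80,-30],[1,49,-265.5,-80,-30],[1,49,-265.5,-80,-30]]'
python3 -m inch '[[1,0,0,0,0],[1,0,0,0,0],[1,0,0,0,0]]'
python3 - <<'E'
from h import *
s=ctrl.get_state(); print(s['t'],s['position'],s['orientation'])
M=cam("wrist"); im=save("wrist","h1.png")
np.savez("h1",K=M[0],R=M[1],t=M[2])
p=proj("wrist",(.569,-.3235,.05),M); print(p)
x,y=int(p[0]-64),int(max(0,p[1]-48)); print("crop",x,y)
cv2.imwrite("pics/h1c.png",cv2.resize(im[y:y+96,x:x+128,::-1],(768,576),interpolation=cv2.INTER_CUBIC))
E
```

```text
t: 18.9
position: [0.5678, -0.3182, 0.2089]
orientation: [-0.002, 0.866, 0.5, -0.001]
contact_force: [0.1, 1.2, 1.3]
grip_width: 0.0855
grasp_force: 0.0
t: 19.15
position: [0.5696, -0.3187, 0.2123]
orientation: [0.001, 0.865, 0.501, 0.001]
contact_force: [0.4, 0.9, -0.6]
grip_width: 0.0854
grasp_force: 0.0
19.15 [ 0.56957718 -0.31869756  0.21226312] [0.00109076 0.86549297 0.50091861 0.00112981]
[323.19722617 186.65774861]
crop 259 138
```

View pics/h1c.png

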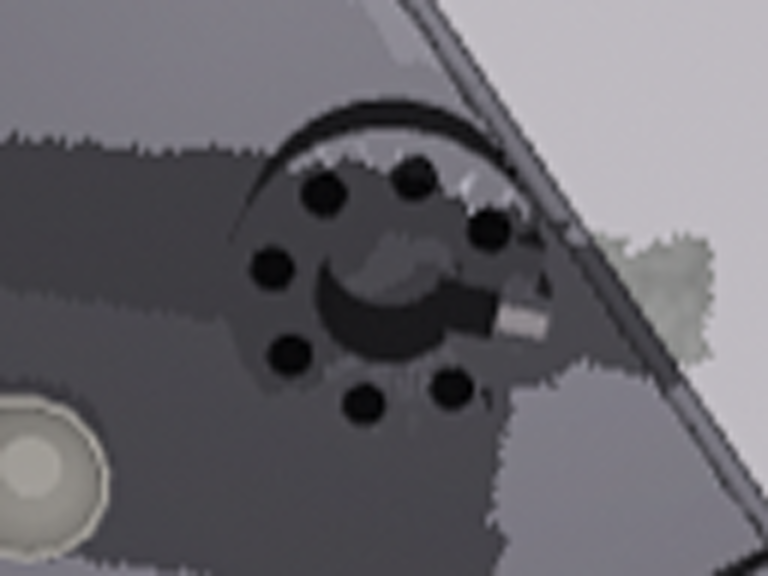

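The crop shows the head's seven black dots around about (380,292) and the white line at (523,319).

Run:
```python
from h import *
d=np.load("h1.npz"); M=[d[k] for k in"KRt"]
r=lambda p:ray("wrist",(259+p[0]/6,138+p[1]/6),.05,M)[:2]
P=np.array([r(p) for p in[(489,230),(415,178),(324,193),(272,268),(290,355),(363,403),(452,388)]])
from scipy.optimize import least_squares
k=np.arange(1,8)*np.pi/4
F=lambda v:(np.c_[v[0]+v[3]*np.cos(v[2]+k),v[1]+v[3]*np.sin(v[2]+k)]-P).ravel()
s=least_squares(F,[.569,-.3235,-.7,.02],x_scale=[.01,.01,.1,.01]);print(s.x,np.degrees(s.x[2]),abs(s.fun).max())
v=r((523,319))-s.x[:2];print(np.degrees(np.arctan2(v[1],v[0])))
```

```text
[ 0.56947388 -0.32389704 -0.73882956  0.02095078] -42.33181581098974 0.0001398875031000668
-41.399340052022225
```

```bash
python3 -m inch '[[1,0.5,-0.5,-30,0],[1,0.5,-0.5,-70,0],[1,0.5,-0.5,-110,0],[1,0.5,-0.5,-145,0],[1,0.5,-0.5,-170,0],[1,0.5,-0.5,-185,0],[1,0.5,-0.5,-193,0],[1,0.5,-0.5,-195,0],[1,0.5,-0.5,-195,0],[1,0.5,-0.5,-195,0]]' 30
python3 -m inch '[[0,0,0,0,0],[0,0,0,0,0],[0,0,0,0,0],[0,0,0,0,0],[0,0,0,0,0],[0,0,0,0,0],[0,0,0,0,0],[0,0,0,0,0],[0,0,0,0,0],[0,0,0,0,0]]' 30
```

```text
t: 20.03
position: [0.5701, -0.321, 0.0171]
orientation: [0.001, 0.866, 0.5, 0.001]
contact_force: [-0.0, -0.4, 0.6]
grip_width: 0.0851
grasp_force: 0.0
t: 20.87
position: [0.5694, -0.3205, 0.0168]
orientation: [0.001, 0.866, 0.5, 0.001]
contact_force: [-0.6, 1.6, 5.2]
grip_width: 0.0572
grasp_force: 31.4
```

```bash
python3 -m inch '[[0,0,0,10,0],[0,0,0,30,0],[0,0,0,60,0],[0,0,0,95,0],[0,0,0,130,0],[0,-2,15,160,7],[0,-6,45,170,14],[0,-10,80,170,21],[0,-14,115,170,28],[0,-18,150,170,35]]'
python3 -m inch '[[0,-4,35,0,7],[0,-8,65,0,14],[0,-12,90,0,20],[0,-20,110,0,22.6],[0,-20,110,0,22.6],[0,-20,110,0,22.6],[0,-20,110,0,22.6],[0,-20,110,0,22.6],[0,-20,110,0,22.6]]'
python3 - <<'E'
from h import *
s=ctrl.get_state(); print(s['t'],s['position'],s['orientation'])
M=cam("wrist"); im=save("wrist","f1.png"); ctrl.snapshot
np.savez("f1",K=M[0],R=M[1],t=M[2],p=s['position'])
print(proj("wrist",(.531,.0175,.1),M))
cv2.imwrite("pics/f1c.png",cv2.resize(im[0:300,140:540,::-1],(800,600),interpolation=cv2.INTER_CUBIC))
E
```

```text
t: 21.7
position: [0.5503, -0.169, 0.1865]
orientation: [0.001, 0.674, 0.739, 0.0]
contact_force: [0.6, -0.2, -1.3]
grip_width: 0.0576
grasp_force: 32.5
t: 22.45
position: [0.531, -0.0617, 0.1853]
orientation: [0.0, 0.519, 0.855, -0.0]
contact_force: [0.8, 0.9, -1.7]
grip_width: 0.0572
grasp_force: 32.5
22.45 [ 0.53096933 -0.06169742  0.18533444] [ 3.49420623e-04  5.19091311e-01  8.54718687e-01 -2.32640449e-04]
[372.62594533 109.99229098]
```

View pics/f1c.png

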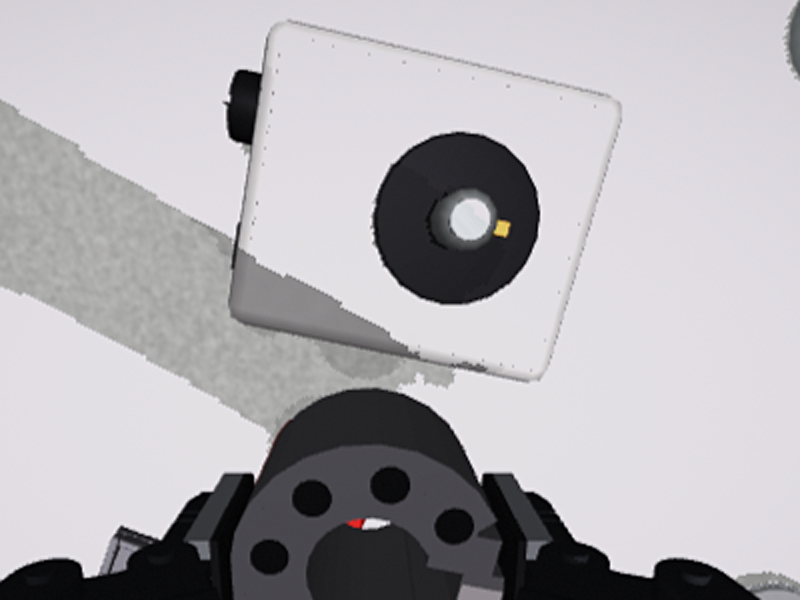

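The mixer shows the plate at (457,218), spindle top at (470,218) and key at (502,228). The held head shows dots at (269,557), (312,498), (390,485) and (455,525).

Run:
```python
from h import *
from scipy.optimize import least_squares
d=np.load("f1.npz"); M=[d[k] for k in"KRt"]; p=d['p']
r=lambda x,y,z:ray("wrist",(140+x/2,y/2),z,M)[:2]
L,R,T,B=r(375,218,.08),r(539,218,.08),r(457,132,.08),r(457,304,.08)
print("plate",(L+R)/2,(T+B)/2,"spindle",r(470,218,.112))
k=r(502,228,.1)-r(470,218,.112);print("key",np.degrees(np.arctan2(k[1],k[0])))
a=[r(x,y,.068) for x,y in((270,20),(622,98),(545,382),(231,318))]
for i,j,o in((0,1,0),(3,2,0),(3,0,-90),(2,1,-90)):
    v=a[j]-a[i];print(np.degrees(np.arctan2(v[1],v[0]))+o,np.linalg.norm(v).round(4))
P=np.array([r(*q,p[2]+.0332) for q in[(455,525),(390,485),(312,498),(269,557)]])
k=np.arange(1,5)*np.pi/4; R=.02095
F=lambda v:(np.c_[v[0]+R*np.cos(v[2]+k),v[1]+R*np.sin(v[2]+k)]-P).ravel()
s=least_squares(F,[p[0],p[1],.27],x_scale=[.01,.01,.1]);print(s.x,np.degrees(s.x[2]),abs(s.fun).max(),s.x[:2]-p[:2],p)
```

```text
plate [0.53035285 0.01849967] [0.53096071 0.01741867] spindle [0.5305383  0.01772661]
key 14.368778129931348
16.306090080989666 0.1426
15.729056629601212 0.1438
16.52336212793142 0.1179
17.07672220170805 0.1194
[ 0.53277155 -0.06455858  0.27215104] 15.593106193184676 0.000116854027110605 [ 0.00180222 -0.00286116] [ 0.53096933 -0.06169742  0.18533444]
```

```bash
python3 -m inch '[[0,-1,30,0,0],[0,-2,60,0,0],[0,-2.5,84.6,0,0],[0,-2.5,84.6,-20,0],[0,-2.5,84.6,-40,0],[0,-2.5,84.6,-50,0],[0,-2.5,84.6,-50,0],[0,-2.5,84.6,-50,0],[0,-2.5,84.6,-50,0],[0,-2.5,84.6,-50,0]]'
python3 -m inch '[[0,0,0,0,0],[0,0,0,0,0],[0,0,0,0,0],[0,0,0,0,0]]'
```

```text
t: 23.33
position: [0.5291, 0.024, 0.1361]
orientation: [0.001, 0.518, 0.855, 0.001]
contact_force: [0.5, -0.3, -1.3]
grip_width: 0.0572
grasp_force: 32.5
t: 23.67
position: [0.5284, 0.0243, 0.1355]
orientation: [0.0, 0.518, 0.855, 0.0]
contact_force: [0.5, -0.2, -1.7]
grip_width: 0.0571
grasp_force: 32.5
```

```bash
python3 -m inch '[[0,0.5,-3.6,0,0],[0,0.5,-3.6,0,0],[0,0.5,-3.6,0,0],[0,0.5,-3.6,-5,0],[0,0.5,-3.6,-10,0],[0,0.5,-3.6,-14,0],[0,0.5,-3.6,-18,0],[0,0.5,-3.6,-20,0],[0,0.5,-3.6,-20,0]]'
```

```text
t: 24.42
position: [0.5283, 0.0208, 0.1145]
orientation: [-0.001, 0.518, 0.855, -0.0]
contact_force: [0.4, 0.1, -0.6]
grip_width: 0.0572
grasp_force: 32.5
```

```bash
python3 -m inch '[[0,0.3,0,-3,0],[0,0.3,0,-6,0],[0,0.3,0,-9,0],[0,0.3,0,-12,0],[0,0.3,0,-15,0],[0,0.3,0,-18,0],[0,0.3,0,-20,0],[0,0.3,0,-21,0],[0,0.3,0,-21,0]]'
```

```text
t: 25.17
position: [0.5289, 0.0207, 0.094]
orientation: [-0.0, 0.518, 0.855, -0.0]
contact_force: [-0.2, 0.8, -0.4]
grip_width: 0.0575
grasp_force: 32.5
```

Past the key with no force. Last millimetres, then release.

```bash
python3 -m inch '[[0,0,0,-1,0],[0,0,0,-2,0],[0,0,0,-3,0],[0,0,0,-3,0],[0,0,0,-3,0]]'
python3 -m inch '[[1,0,0,0,0],[1,0,0,0,0],[1,0,0,0,0],[1,0,0,0,0],[1,0,0,0,0],[1,0,0,0,0],[1,0,0,20,0],[1,0,0,50,0],[1,0,0,85,0],[1,0,0,120,0]]'
python3 -m inch '[[1,0,-30,10,0],[1,0,-60,10,0],[1,0,-75,10,0],[1,0,-75,10,0],[1,0,-75,10,0],[1,0,-75,10,0],[1,0,-75,10,0],[1,0,-75,10,0]]'
python3 - <<'E'
from h import *
s=ctrl.get_state(); print(s['t'],s['position'],s['orientation'])
M=cam("wrist"); im=save("wrist","g1.png")
np.savez("g1",K=M[0],R=M[1],t=M[2],p=s['position'])
cv2.imwrite("pics/g1c.png",cv2.resize(im[0:300,140:540,::-1],(800,600),interpolation=cv2.INTER_CUBIC))
print([((proj("wrist",(.5308,.0177,z),M)-[140,0])*2).round() for z in(.08,.112,.125,.145)])
E
```

```text
t: 25.58
position: [0.5292, 0.0207, 0.0918]
orientation: [0.0, 0.518, 0.855, 0.0]
contact_force: [-1.6, 0.4, 4.8]
grip_width: 0.0574
grasp_force: 33.2
t: 26.42
position: [0.5284, 0.0207, 0.2121]
orientation: [-0.001, 0.518, 0.855, -0.0]
contact_force: [1.3, -0.1, -1.2]
grip_width: 0.0854
grasp_force: 0.0
t: 27.08
position: [0.529, -0.0529, 0.221]
orientation: [-0.0, 0.517, 0.856, 0.0]
contact_force: [0.1, 0.5, 0.3]
grip_width: 0.0854
grasp_force: 0.0
27.0833 [ 0.52901143 -0.05285185  0.22096303] [-3.92230929e-04  5.17127430e-01  8.55908318e-01  1.33709052e-04]
[array([440., 243.]), array([450., 244.]), array([454., 244.]), array([462., 245.])]
```

View pics/g1c.png

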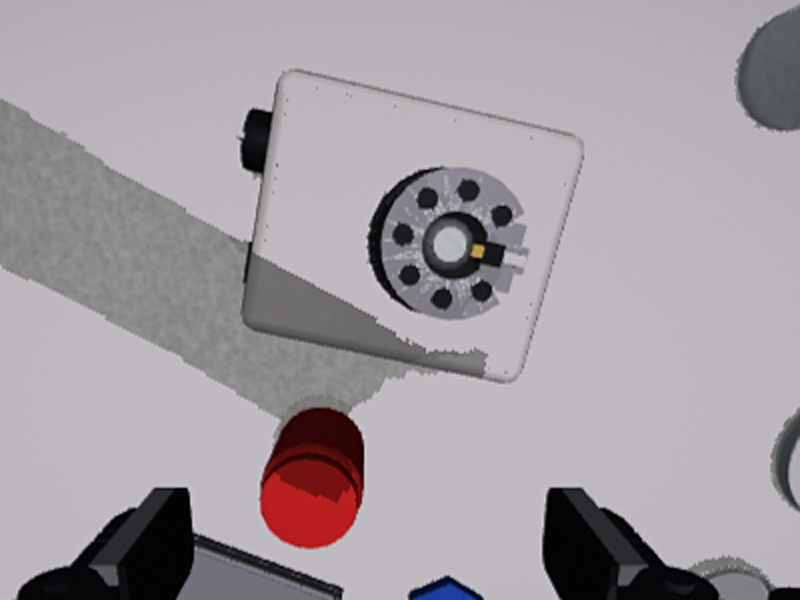

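The head is home: crop shows the key (478,251) inside the keyway and the spindle centred in the hole at (450,243). Now the bottle.

```bash
python3 -m inch '[[1,-8,35,0,0],[1,-16,75,0,0],[1,-25,115,0,0],[1,-33,155,0,0],[1,-41,195,0,0],[1,-50,235,0,0],[1,-60,275,0,0],[1,-67,310,0,0],[1,-67,310,0,0],[1,-67,310,0,0]]'
python3 -m inch '[[1,0,0,-20,0],[1,0,0,-50,0],[1,0,0,-70,0],[1,0,0,-70,0],[1,0,0,-70,0],[1,0,0,-70,0]]'
```

```text
t: 27.97
position: [0.4607, 0.2591, 0.221]
orientation: [-0.0, 0.515, 0.857, 0.0]
contact_force: [-0.9, -1.0, 0.2]
grip_width: 0.0853
grasp_force: 0.0
t: 28.47
position: [0.463, 0.2553, 0.1522]
orientation: [0.0, 0.519, 0.855, 0.001]
contact_force: [-0.5, 1.0, 0.7]
grip_width: 0.0856
grasp_force: 0.0
```

```bash
python3 -m inch '[[1,-1,1,-30,0],[1,-1,1,-60,0],[1,-1,1,-85,0],[1,-1,1,-98,0],[1,-1,1,-102,0],[1,-1,1,-102,0],[1,-1,1,-102,0],[1,-1,1,-102,0]]' 25
python3 -m inch '[[0,0,0,0,0],[0,0,0,0,0],[0,0,0,0,0],[0,0,0,0,0],[0,0,0,0,0],[0,0,0,0,0],[0,0,0,0,0],[0,0,0,0,0],[0,0,0,0,0],[0,0,0,0,0]]' 25
```

```text
t: 29.13
position: [0.4623, 0.2573, 0.0508]
orientation: [0.001, 0.518, 0.855, 0.001]
contact_force: [-0.4, 0.3, 0.1]
grip_width: 0.0854
grasp_force: 0.0
t: 29.97
position: [0.4613, 0.2569, 0.0497]
orientation: [0.0, 0.518, 0.855, 0.0]
contact_force: [-0.4, -0.3, 6.8]
grip_width: 0.0409
grasp_force: 25.0
```

```bash
python3 -m inch '[[0,0,0,10,0],[0,0,0,30,0],[0,0,0,60,0],[0,0,0,95,0],[0,0,0,130,0],[0,0,0,165,0],[0,2,-20,180,0],[0,5,-50,180,0],[0,8,-85,180,0],[0,11,-120,180,0]]'
python3 -m inch '[[0,3,-35,0,0],[0,6,-70,0,0],[0,9,-105,0,0],[0,12,-140,0,0],[0,15,-175,0,0],[0,18,-210,0,0],[0,21,-245,0,0],[0,24,-280,0,0],[0,28,-315,0,0],[0,32,-350,0,0]]'
python3 -m inch '[[0,4,-35,0,0],[0,8,-70,0,0],[0,12,-105,0,0],[0,15,-135,0,0],[0,17.5,-158,0,0],[0,17.5,-158,0,0],[0,17.5,-158,-30,0],[0,17.5,-158,-65,0],[0,17.5,-158,-100,0],[0,17.5,-158,-120,0]]'
python3 -m inch '[[0,0,0,0,0],[0,0,0,0,0],[0,0,0,0,0],[0,0,0,0,0]]'
```

```text
t: 30.8
position: [0.4716, 0.1358, 0.23]
orientation: [0.0, 0.517, 0.856, 0.0]
contact_force: [0.4, -1.9, -1.8]
grip_width: 0.041
grasp_force: 25.9
t: 31.63
position: [0.5033, -0.2148, 0.2294]
orientation: [-0.0, 0.518, 0.855, 0.0]
contact_force: [-0.1, 0.8, -1.3]
grip_width: 0.0414
grasp_force: 25.9
t: 32.47
position: [0.5193, -0.3689, 0.1057]
orientation: [-0.003, 0.518, 0.855, 0.0]
contact_force: [-1.0, 0.2, -1.9]
grip_width: 0.0416
grasp_force: 25.9
t: 32.8
position: [0.5229, -0.372, 0.1115]
orientation: [0.002, 0.518, 0.855, -0.0]
contact_force: [-0.1, -0.4, -1.5]
grip_width: 0.0415
grasp_force: 26.0
```

```bash
python3 -m inch '[[0,-0.5,1,-20,0],[0,-0.5,1,-40,0],[0,-0.5,1,-50,0],[0,-0.5,1,-56,0],[0,-0.5,1,-59,0],[0,-0.5,1,-60,0],[0,-0.5,1,-60,0],[0,-0.5,1,-60,0],[0,-0.5,1,-60,0]]'
python3 -m inch '[[1,0,0,0,0],[1,0,0,0,0],[1,0,0,0,0],[1,0,0,0,0],[1,0,0,0,0],[1,0,0,20,0],[1,0,0,60,0],[1,0,0,100,0],[1,0,0,140,0],[1,0,0,175,0]]'
python3 -m inch '[[1,-3,35,0,0],[1,-6,75,0,0],[1,-10,115,0,0],[1,-14,155,0,0],[1,-17,195,0,0],[1,-21,235,0,0],[1,-25,275,0,0],[1,-28,315,0,0],[1,-31,355,0,0],[1,-35,395,0,0]]'
python3 -m inch '[[1,-4,40,0,0],[1,-8,80,0,0],[1,-12,120,0,0],[1,-16,160,0,0],[1,-20,200,0,0],[1,-24,240,0,0],[1,-28,280,0,0],[1,-28,310,0,0],[1,-28,325,0,0],[1,-28,325,0,0]]'
python3 -m inch '[[1,0,0,-30,0],[1,0,0,-70,0],[1,0,0,-75,0],[1,0,0,-75,0],[1,0,0,-75,0],[1,0,0,-75,0]]'
```

```text
t: 33.55
position: [0.5216, -0.3706, 0.05]
orientation: [0.001, 0.518, 0.855, -0.0]
contact_force: [0.6, -0.4, -1.8]
grip_width: 0.0413
grasp_force: 25.9
t: 34.38
position: [0.5212, -0.3705, 0.227]
orientation: [0.001, 0.518, 0.855, -0.0]
contact_force: [-0.3, -0.3, -0.0]
grip_width: 0.0853
grasp_force: 0.0
t: 35.22
position: [0.4858, 0.0266, 0.2245]
orientation: [0.0, 0.518, 0.855, 0.0]
contact_force: [0.8, 0.3, -0.1]
grip_width: 0.0854
grasp_force: 0.0
t: 36.05
position: [0.4569, 0.3542, 0.224]
orientation: [-0.001, 0.516, 0.857, 0.001]
contact_force: [-0.4, 0.0, -0.1]
grip_width: 0.0853
grasp_force: 0.0
t: 36.55
position: [0.4596, 0.3498, 0.1512]
orientation: [0.001, 0.519, 0.855, 0.001]
contact_force: [0.8, -0.1, 0.2]
grip_width: 0.0856
grasp_force: 0.0
```

Now the jar: regrasp at (0.459, 0.3485, 0.042).

```bash
python3 -m inch '[[1,-0.5,-1,-30,0],[1,-0.5,-1,-65,0],[1,-0.5,-1,-90,0],[1,-0.5,-1,-104,0],[1,-0.5,-1,-108,0],[1,-0.5,-1,-108,0],[1,-0.5,-1,-108,0],[1,-0.5,-1,-108,0]]' 30
python3 -m inch '[[0,0,0,0,0],[0,0,0,0,0],[0,0,0,0,0],[0,0,0,0,0],[0,0,0,0,0],[0,0,0,0,0],[0,0,0,0,0],[0,0,0,0,0],[0,0,0,0,0]]' 30
python3 -m inch '[[0,0,0,10,0],[0,0,0,30,0],[0,0,0,60,0],[0,0,0,95,0],[0,0,0,130,0],[0,0,0,165,0],[0,2,-20,180,0],[0,5,-50,180,0],[0,8,-85,180,0],[0,11,-120,180,0]]'
python3 -m inch '[[0,3,-35,0,0],[0,6,-70,0,0],[0,9,-105,0,0],[0,12,-140,0,0],[0,15,-175,0,0],[0,18,-210,0,0],[0,21,-245,0,0],[0,24,-280,0,0],[0,28,-315,0,0],[0,32,-350,0,0]]'
python3 -m inch '[[0,4,-35,0,0],[0,8,-70,0,0],[0,12,-105,0,0],[0,15,-135,0,0],[0,16,-160,0,0],[0,16,-160,0,0],[0,16,-160,-30,0],[0,16,-160,-65,0],[0,16,-160,-100,0],[0,16,-160,-120,0]]'
python3 -m inch '[[0,0,0,0,0],[0,0,0,0,0],[0,0,0,0,0],[0,0,0,0,0]]'
```

```text
t: 37.22
position: [0.4589, 0.3497, 0.0431]
orientation: [0.001, 0.518, 0.855, 0.002]
contact_force: [-0.3, -0.0, 0.1]
grip_width: 0.0855
grasp_force: 0.0
t: 37.97
position: [0.4581, 0.3492, 0.0424]
orientation: [0.0, 0.518, 0.855, 0.001]
contact_force: [-1.6, -1.2, 5.9]
grip_width: 0.0552
grasp_force: 31.1
t: 38.8
position: [0.4682, 0.2278, 0.2222]
orientation: [0.0, 0.517, 0.856, 0.0]
contact_force: [0.5, -1.0, -2.2]
grip_width: 0.0554
grasp_force: 32.6
t: 39.63
position: [0.5, -0.1229, 0.2218]
orientation: [-0.0, 0.518, 0.855, 0.0]
contact_force: [0.4, 0.5, -1.8]
grip_width: 0.0553
grasp_force: 32.6
t: 40.47
position: [0.5144, -0.2798, 0.0984]
orientation: [-0.002, 0.518, 0.855, -0.0]
contact_force: [-0.0, 0.6, -1.0]
grip_width: 0.0549
grasp_force: 32.6
t: 40.8
position: [0.518, -0.2819, 0.1034]
orientation: [0.002, 0.518, 0.855, 0.0]
contact_force: [-0.6, -0.5, -1.7]
grip_width: 0.0553
grasp_force: 32.8
```

```bash
python3 -m inch '[[0,0,0,-20,0],[0,0,0,-40,0],[0,0,0,-50,0],[0,0,0,-56,0],[0,0,0,-59,0],[0,0,0,-60,0],[0,0,0,-60,0],[0,0,0,-60,0],[0,0,0,-60,0]]'
python3 -m inch '[[1,0,0,0,0],[1,0,0,0,0],[1,0,0,0,0],[1,0,0,0,0],[1,0,0,0,0],[1,0,0,20,0],[1,0,0,60,0],[1,0,0,100,0],[1,0,0,140,0],[1,0,0,175,0]]'
python3 -m inch '[[1,0,-30,30,-7],[1,0,-60,30,-14],[1,0,-70,30,-21],[1,0,-70,30,-27.6],[1,0,-70,30,-27.6],[1,0,-70,30,-27.6],[1,0,-70,30,-27.6],[1,0,-70,30,-27.6],[1,0,-70,30,-27.6]]'
python3 - <<'E'
from h import *
s=ctrl.get_state(); print(s['t'],s['position'])
M=cam("wrist"); im=save("wrist","e1.png")
cv2.imwrite("pics/e1c.png",cv2.resize(im[0:240,220:540,::-1],(800,600),interpolation=cv2.INTER_CUBIC))
for n,x in dict(jarc=(.517,-.2815,.093),botc=(.522,-.371,.111),dish=(.484,-.3255,.01)).items(): print(n,((proj("wrist",x,M)-[220,0])*2.5).round())
E
```

```text
t: 41.55
position: [0.5172, -0.2816, 0.0424]
orientation: [0.001, 0.518, 0.855, 0.0]
contact_force: [-1.6, 0.5, 5.6]
grip_width: 0.0551
grasp_force: 33.4
t: 42.38
position: [0.5167, -0.2814, 0.2187]
orientation: [0.001, 0.518, 0.855, 0.0]
contact_force: [0.4, 0.4, -0.3]
grip_width: 0.0854
grasp_force: 0.0
t: 43.13
position: [0.5167, -0.3507, 0.2461]
orientation: [-0.0, 0.706, 0.708, 0.0]
contact_force: [0.2, -0.6, 0.6]
grip_width: 0.0853
grasp_force: 0.0
43.1333 [ 0.51669473 -0.35065566  0.24609344]
jarc [257. 284.]
botc [269. 519.]
dish [192. 375.]
```

View pics/e1c.png

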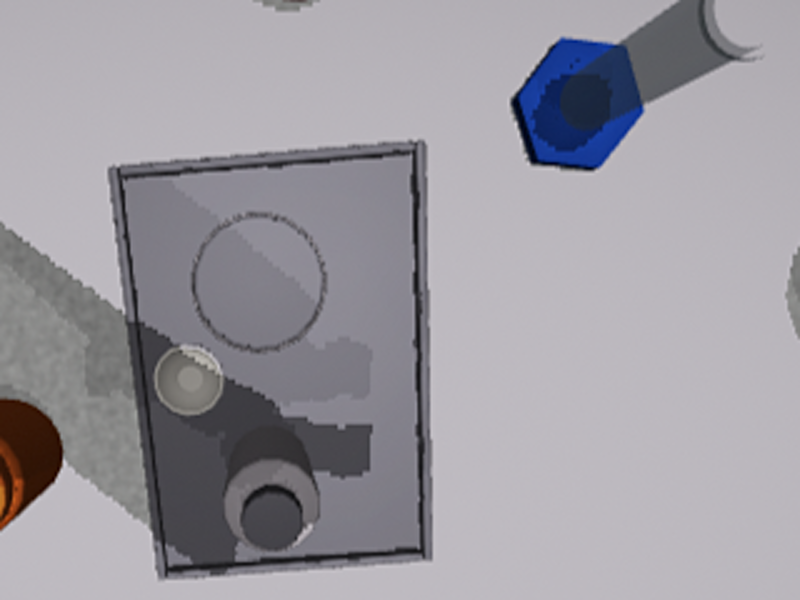

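The jar (259,282), bottle (272,519) and dish (189,380) are all within about 1–2 mm of where they started. Handing in.

```bash
python3 -c "
from rig import ctrl
print(ctrl.hand_in())"
```

```text
the job is handed in; nothing more can be done
None
```

The keyed head is fully home on the mixer spindle with the key in its keyway, the jar and bottle stand back within about 2 mm of their starting places, and the job was handed in at about 43 s; the hand-in returned no verdict.

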